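# Pack the clock train in the parts pan, lock its bayonet cover and slide it over to dry

### The arm

A 6-joint arm with a two-finger parallel gripper is mounted at the origin on the work surface. World frame = base frame: x ahead of the robot, y to its left, z up, the work surface at z = 0. Lengths are in m, angles in rad, forces in N, time in s.
With the tool pointing down it reaches from about 0.225 to 0.725 m from the base axis. Payload 3.1 kg.
Tool frame: the origin (TCP) lies between the finger pads; the fingertips stand 19 mm ahead of it and the grasp point (between the pads) is the TCP; y points along the fingers, x is the direction in which the jaws open and shut, and the axes are right-handed (so a half turn about y gives the same grasp; the last joint's range is limited). The gripper opens to 85 mm and grips with 20 to 120 N. Pads are 22 mm wide; open, the fingers measure 114 mm over their backs; the gripper's body (76 mm by 85 mm) begins 54 mm behind the grasp point. The pads swing forward as they close: fully open they stand 13 mm farther back than shut.
Start: joints at [-1.295, 0.048, 0.099, 1.622, 0, 1.443], TCP at [0.206, -0.483, 0.25] pointing down, gripper open.
Joint ranges: [-2.91, 2.91], [-0.99, 1.94], [-1.21, 1.42], [-2.12, 2.29], [-1.49, 1.47], [-3.14, 3.14]. Speed limits (rad/s): [2.79, 2.79, 3.14, 3.14, 3.14, 3.14].

### API

Orientations are given as [roll, pitch, yaw] about the fixed x, y, z axes, in that order (R = Rz(yaw) Ry(pitch) Rx(roll)).
In Python, from workcell import bot gives the robot as it stands. The module is installed in compiled form; this text tells all that it offers.
- The arm moves only by the tool drive_tool, never from a script. Its arguments are lists of equal length, an entry for each row: "translation": the shift along the world's x, y, z as a fraction of full scale, a list of three; "rotation": the turn, a rotation vector about the world's x, y, z as a fraction of full scale, a list of three; "jaw": the opening, from -1 (shut) to 1 (fully open). A call has 1 to 10 rows; each row shifts and turns the commanded pose from where the row before left it; what a row does not reach is not made up. Full scale, the value 1, is 50 mm for a shift and 0.08 rad for a turn. A row lasts 1/8 s, in which the tool goes at most 62.5 mm and 10.7 degrees, less where a joint would pass 70% of its speed; a pose out of reach is approached as far as the arm can. A call with a number of a shift or a turn outside -1 to 1 is refused whole. A call with a gripper value outside its range is refused whole. The fingers move at their own pace and stop on an object; "newtons" is the grip in N (left out, the last holds). Time passes only in rows, so rows that do not move let the fingers close. It gives the time, the measured TCP pose, the force and the opening at its end, in the units of the state.
- bot.read_state(): the state, without advancing time (a new reading comes with each control period).
- bot.capture(name): name is "scene" or "top" or "wrist"; returns a dict with "image" (400x640x3 uint8, red, green, blue), "range_z" (400x640 float32, m along the optical axis (not along the pixel's ray), 0 where there is no reading), "fx", "fy", "cx", "cy" (pixels), "dist_coeffs" ([k1, k2, p1, p2, k3] as OpenCV has them; the pictures are not rectified), "R" (3x3) and "t" (3): a world point X has camera coordinates R X + t; the wrist camera has in their place "tool_from_camera" (4x4, takes a point from camera to tool coordinates, whose origin is the TCP and whose axes are the tool frame's). Camera axes: x right, y down, z forward; pixel columns grow to the right and rows downward; lengths in m; the calibration is good to about 2 mm. A picture is of the moment at which its call begins: read the wrist's pose just before it.
- bot.close_job(): hands the job in, once; it reports no verdict.
The state is a dict: "time": time; "joint_pos": joint angles; "joint_velocities": joint speeds; "joint_efforts": joint torques, N m; "position": TCP position; "tool_rot": TCP orientation; "ft_force": force on the tool from outside, world axes, zero at the start; "torque": the same for the moment, N m; "gripper_width": finger opening in m.
Only numpy, scipy, OpenCV 4.12 (cv2) and the standard library are available. Lean on these libraries where they do the work, as an engineer would, in place of code of your own. Each camera call takes 0.05 s, during which the arm holds its last target. There are 200 camera calls.

### The job

Load the steel parts pan for drying: lay every clock wheel from the rack flat in the pan, one to a compartment, and only then stand the tall mainspring barrel upright in a compartment left free. Put the cover on, press it down against its spring and give it a quarter turn clockwise so that it locks and stays down, then slide the closed pan along the drying plate, without lifting or tipping it, until it stands inside the ring around the dark disc. Do not knock the loupe or the bushing tool about.

Things in the scene. Friction and masses are not known exactly. Their poses are not given: they have to be found in the camera images.
- carrier: the parts pan: loose round steel pan 176 mm across on the drying plate, in the plain ring. Origin: centre of its underside, z up. Floor 5 mm thick; rim wall 18 mm high, 4 mm thick. Dividers 3 mm thick, tops 14 mm above the origin, run along its x and y and make four quarter compartments; a wheel or the barrel lies free centred 38 mm along x and 38 mm along y from the axis. 0.45 kg empty
- socket (a point): bayonet socket: middle of the top of the pan's central post, 58 mm above the pan's origin; axes as the pan's. Post 42 mm across, brass top plate about 41 by 37 mm, 6 mm thick, with a slot 35 mm long (along the pan's x), 17 mm wide. Below it, a quarter turn from the slot, are pockets 16 mm wide whose sides are 4 mm deep. Stops let the lugs turn only clockwise (from above), about a quarter turn
- plunger (a joint): copper plunger 13 mm across seen in the socket's slot: 0 when free (its top 50 mm above the pan's origin), grows (m) as it is pressed down, at most 0.024; spring 600 N/m
- lid: the pan's cover: loose round vented steel cover 176 mm across, standing on its 52 mm deep skirt on the bench. Origin: centre of the skirt's lower edge, z up. Flat top 52 mm above the origin. Closing: bar grip along the slot (either way round); it meets the plunger with its origin 42 mm above the pan's; press on (up to 14 N) to 19 to 23 mm, turn 90 degrees clockwise from above, let it rise. 0.25 kg
- lid_grip (a point): middle of the black bar grip on the cover, 78 mm above the cover's origin: bar 64 mm long (the cover's x), 14 mm thick (y), 24 mm high, on a stem 16 mm across. Locked, the cover's origin stands 28 mm above the pan's. Its lugs pass under the pocket sides only below 24 mm, and the skirt meets the pan's rim at 18 mm
- lid_lugs (a point): middle of the lugs under the cover, 21 mm above the cover's origin: two brass lugs along the cover's x, 31 mm from end to end, 11 mm wide (y), 6 mm high, on a spindle 13 mm across whose tapered tip ends 13 mm lower
- wheel1: brass clock wheel 52 mm across with a steel arbor, lying flat on the rack, arbor up. Origin: centre of the underside, z along the arbor. Toothed disc 6 mm thick; hub and arbor 10 mm across from 6 to 16 mm; pinion 16 mm across from 16 to 40 mm above the underside (the place to grip); 44 mm high in all. 75 g. May be absent
- wheel2: brass clock wheel 50 mm across with a steel arbor, lying flat on the rack, arbor up. Origin: centre of the underside, z along the arbor. Toothed disc 6 mm thick; hub and arbor 10 mm across from 6 to 16 mm; pinion 16 mm across from 16 to 40 mm above the underside (the place to grip); 44 mm high in all. 75 g. May be absent
- wheel3: brass clock wheel 48 mm across with a steel arbor, lying flat on the rack, arbor up. Origin: centre of the underside, z along the arbor. Toothed disc 6 mm thick; hub and arbor 10 mm across from 6 to 16 mm; pinion 16 mm across from 16 to 40 mm above the underside (the place to grip); 44 mm high in all. 75 g. May be absent
- wheel4: brass clock wheel 46 mm across with a steel arbor, lying flat on the rack, arbor up. Origin: centre of the underside, z along the arbor. Toothed disc 6 mm thick; hub and arbor 10 mm across from 6 to 16 mm; pinion 16 mm across from 16 to 40 mm above the underside (the place to grip); 44 mm high in all. 75 g. May be absent
- barrel: the mainspring barrel: plain brass drum 48 mm across and 45 mm high, standing upright, with a 10 mm square steel arbor end on top, 58 mm high in all. Origin: centre of the underside, z up. 140 g
- rack: flat steel rack 180 mm square, top 12 mm above the bench, with four thin engraved rings; fixed. Origin: centre of its underside
- plate: enamelled drying plate, 212 mm (x) by 416 mm (y), top 25 mm above the bench; fixed. Origin: centre of its underside. Two marked places, 200 mm apart along its y: a plain ring and a dark disc within a ring
- dryspot: the drying place on the plate: dark disc 180 mm across within a thin ring 196 mm across, drawn flat on the plate's top. Origin: its centre, on the plate's top
- bushtool: bronze bushing tool lying on the bench, about 160 mm long; bystander. Origin: under its middle
- loupe: black eye loupe, 38 mm across and 32 mm high; bystander. Origin: centre of its underside
There are look-alikes about, which are no part of the job. Leave any blue or purple look-alike of the lid alone.

How it is judged:
By the outcome, as a careful person would: the job done as asked, in the order asked, and still so for the second after the job is handed in, with the robot touching nothing.
Of wheel1, wheel2, wheel3, wheel4 only 2 to 3 are there at a start; the rules pass over those that are not, and their reading is None.
At some moment in a run one of wheel1, wheel2, wheel3, wheel4 may be knocked a few centimetres aside while the robot is not near it.
Once in a run the grip may slacken for a moment while it holds something.
It also fails if it takes over 200 s, if anything falls off the work surface, if the arm or the gripper's body presses on something with over 40 N, if the wrist force passes 120 N, or if a joint passes its speed limit or range.

## Working session

There is one attempt and no reset: what is moved stays moved. The work goes in short steps, Python scripts to look and compute and a tool call to move; the robot and the scene stay as the last step left them, time stands still between calls to the robot, and variables do not carry over. Pictures are saved under pics/ and viewed, about 12 in all and at most 16, crops included, and the job is handed in when it is done.

Besides the shell and the picture viewer there is one more tool, called after "Request:" as a command line: name --argument value ..., lists and objects as JSON in quotes. drive_tool: Moves the arm, as the interface text tells. Its arguments: {"type":"object","properties":{"translation":{"type":"array"},"rotation":{"type":"array"},"jaw":{"type":"array"},"newtons":{"type":"number"}},"required":["translation","rotation","jaw"]}

```bash
mkdir -p pics; cat > h.py <<'E'
from workcell import bot
import numpy as np, cv2
from scipy.spatial.transform import Rotation as Ro
def cap(n):
    s=bot.read_state(); c=bot.capture(n); c['K']=np.array([[c['fx'],0,c['cx']],[0,c['fy'],c['cy']],[0,0,1.]]); c['d']=np.array(c['dist_coeffs'],float)
    if 'R' in c: R=np.array(c['R']); c['o']=-R.T@np.array(c['t']); c['Rw']=R.T
    else:
        T=np.array(c['tool_from_camera']); Rt=Ro.from_euler('xyz',s['tool_rot']).as_matrix()
        c['Rw']=Rt@T[:3,:3]; c['o']=Rt@T[:3,3]+np.array(s['position'])
    return c
def rays(c,uv):
    p=cv2.undistortPoints(np.array(uv,float).reshape(-1,1,2),c['K'],c['d']).reshape(-1,2)
    return np.c_[p,np.ones(len(p))]@c['Rw'].T
def onz(c,uv,z):
    r=rays(c,uv); return c['o']+r*((z-c['o'][2])/r[:,2])[:,None]
def dep(c,uv):
    uv=np.array(uv).reshape(-1,2); i=uv.astype(int); return c['o']+rays(c,uv)*c['range_z'][i[:,1],i[:,0]][:,None]
def proj(c,X):
    q=(np.atleast_2d(X)-c['o'])@c['Rw']; return cv2.projectPoints(q.reshape(-1,1,3),np.zeros(3),np.zeros(3),c['K'],c['d'])[0].reshape(-1,2)
def cloud(c):
    v,u=np.mgrid[0:400,0:640]; uv=np.c_[u.ravel(),v.ravel()]; return dep(c,uv).reshape(400,640,3)
def save(c,n,crop=None,f=1):
    im=c['image'][:,:,::-1]
    if crop: x0,y0,x1,y1=crop; im=im[y0:y1,x0:x1]
    cv2.imwrite('pics/'+n,cv2.resize(im,None,fx=f,fy=f,interpolation=cv2.INTER_CUBIC))
E
python3 - <<'E'
from h import *
s=bot.read_state(); print(s)
for n in ['scene','top','wrist']:
    c=cap(n); save(c,n+'0.png',f=1.25); print(n,c['o'].round(3),c['Rw'][:,2].round(2),c['fx'],c['range_z'].min(),c['range_z'].max())
E
```

```text
{'time': 0.0, 'joint_pos': array([-1.29478878e+00,  4.87757394e-02,  9.75778850e-02,  1.62201635e+00,
        1.24751025e-05,  1.44299029e+00]), 'joint_velocities': array([-0.0011849 , -0.0008349 , -0.00190313,  0.00098282, -0.00041785,
        0.00080364]), 'joint_efforts': array([-1.72571839e-03, -3.38780379e+01,  3.20015752e+01,  2.04154506e-02,
       -1.46316365e-04,  2.63046054e-06]), 'position': array([ 0.20611735, -0.48221794,  0.24909413]), 'tool_rot': array([-1.57047577,  0.00239656, -1.16698237]), 'ft_force': array([0.05163728, 0.56795031, 0.13146258]), 'torque': array([-0.00150589,  0.02347499,  0.02201523]), 'gripper_width': 0.085207119556704}
scene [ 1.305 -0.361  0.784] [-0.72  0.36 -0.59] 409.85466217736064 0.0 3.8927329
top [0.345 0.021 1.166] [ 0.11  0.01 -0.99] 405.1090316382852 0.0 2.0672703
wrist [ 0.271 -0.456  0.373] [-0.25 -0.11 -0.96] 302.08252591597267 0.0 1.4331384
```

View pics/top0.png

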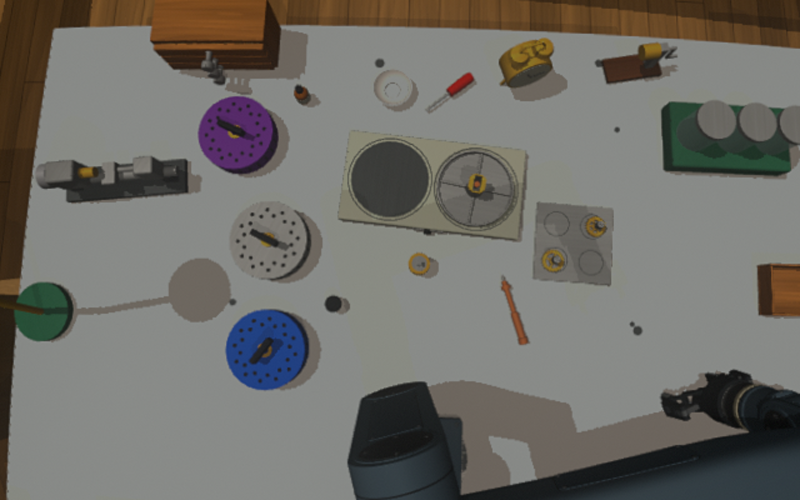

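View pics/scene0.png

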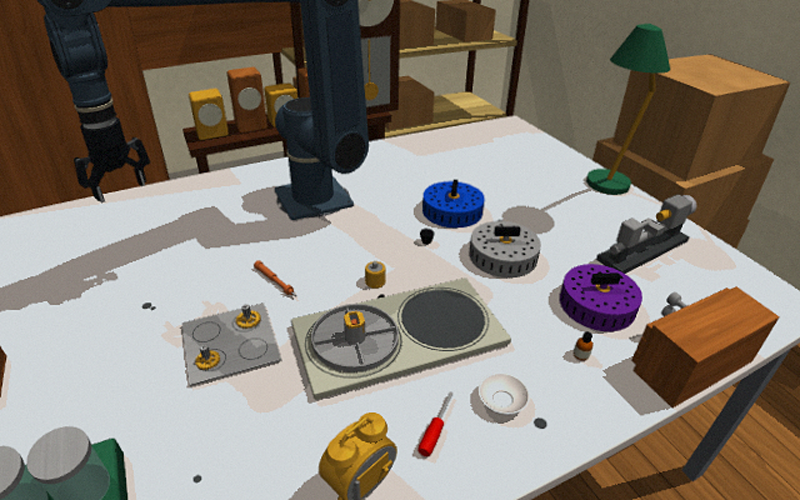

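The top view (800x500) shows:
- pan at (477,187)
- dark disc at (389,178)
- two wheels on the rack, at (596,226) and (553,260)
- barrel at (420,264)
- grey cover at (270,240), with blue (266,349) and purple (237,133) look-alikes
- loupe at (333,303)
- bushing tool at (513,312)

The cover meant is the grey one, as it is steel. The wheels and the barrel each appear only once.

```bash
python3 - <<'E'
from h import *
for n in ['top','scene']:
    c=cap(n); P=cloud(c)
    np.savez(n+'.npz',P=P,im=c['image'],**{k:c[k] for k in['Rw','o','K','d']})
    px=dict(wheelA=(596,226),wheelB=(553,260),barrel=(420,264),lid=(270,240),pan=(477,187),disc=(389,178),loupe=(333,303),bush=(513,312)) if n=='top' else dict(wheelA=(208,355),wheelB=(248,318),barrel=(375,270),lid=(508,232),pan=(354,322),disc=(443,318),loupe=(427,235))
    for k,(u,v) in px.items():
        u=int(u/1.25);v=int(v/1.25); print(n,k,P[v,u].round(3))
    # above-table blobs
    z=P[...,2]; 
    for nm,cx,cy,r in [(k,*P[int(v/1.25),int(u/1.25),:2],.06) for k,(u,v) in px.items() if k[0] in'wbl']:
        m=(np.hypot(P[...,0]-cx,P[...,1]-cy)<(.1 if nm=='lid' else .05))&(z>(.015 if nm[0]!='w' else .02))&(z<.2)
        q=P[m]; print('  ',nm,len(q),'zmax',q[:,2].max().round(3),'min',q[:,:2].min(0).round(3),'max',q[:,:2].max(0).round(3))
        t=q[q[:,2]>q[:,2].max()-.006]; print('    top mean',t.mean(0).round(3),len(t))
E
```

```text
top wheelA [ 0.536 -0.386  0.041]
top wheelB [ 0.453 -0.287  0.045]
top barrel [0.436 0.009 0.056]
top lid [0.475 0.332 0.095]
top pan [ 0.609 -0.111  0.074]
top disc [0.637 0.086 0.022]
top loupe [0.345 0.201 0.033]
top bush [ 0.337 -0.203  0.019]
   wheelA 60 zmax 0.06 min [ 0.516 -0.417] max [ 0.557 -0.376]
    top mean [ 0.536 -0.392  0.057] 6
   wheelB 56 zmax 0.06 min [ 0.433 -0.314] max [ 0.478 -0.274]
    top mean [ 0.453 -0.292  0.056] 7
   barrel 240 zmax 0.06 min [ 0.414 -0.011] max [0.46  0.034]
    top mean [0.437 0.011 0.057] 12
   lid 3072 zmax 0.095 min [0.393 0.263] max [0.568 0.432]
    top mean [0.482 0.352 0.091] 61
   loupe 144 zmax 0.039 min [0.326 0.184] max [0.36  0.218]
    top mean [0.345 0.2   0.035] 30
   bush 125 zmax 0.023 min [ 0.29  -0.227] max [ 0.385 -0.189]
    top mean [ 0.324 -0.211  0.019] 79
scene wheelA [ 0.545 -0.393  0.033]
scene wheelB [ 0.46  -0.296  0.022]
scene barrel [0.45  0.007 0.045]
scene lid [0.489 0.347 0.083]
scene pan [ 0.617 -0.112  0.076]
scene disc [0.636 0.082 0.025]
scene loupe [0.36  0.191 0.035]
   wheelA 99 zmax 0.056 min [ 0.531 -0.416] max [ 0.56  -0.381]
    top mean [ 0.541 -0.396  0.052] 22
   wheelB 75 zmax 0.056 min [ 0.44  -0.319] max [ 0.468 -0.288]
    top mean [ 0.458 -0.296  0.052] 20
   barrel 262 zmax 0.061 min [ 0.413 -0.012] max [0.465 0.034]
    top mean [0.44  0.012 0.058] 13
   lid 1911 zmax 0.095 min [0.394 0.262] max [0.572 0.439]
    top mean [0.483 0.349 0.091] 39
   loupe 97 zmax 0.036 min [0.327 0.183] max [0.366 0.221]
    top mean [0.347 0.201 0.033] 62
```

View pics/wrist0.png

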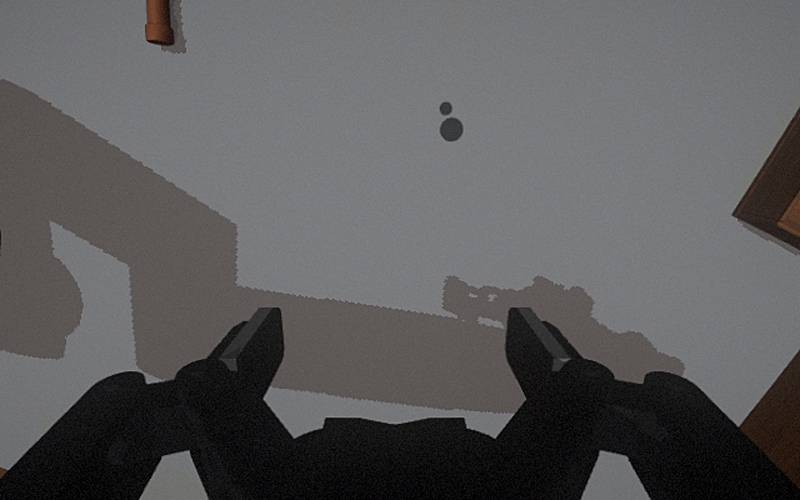

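Request:
drive_tool --translation '[[0.8,0.7,0.2],[0.8,0.7,0.2],[0.8,0.7,0.2],[0.8,0.7,0.2],[0.8,0.7,0.2],[0.8,0.7,0.2],[0,0,0],[0,0,0]]' --rotation '[[0,0,0],[0,0,0],[0,0,0],[0,0,0],[0,0,0],[0,0,0],[0,0,0],[0,0,0]]' --jaw '[0,0,0,0,0,0,0,0]' --newtons 40

```text
time: 1.25
position: [0.4461, -0.2728, 0.3101]
tool_rot: [-1.572, 0.0, -1.166]
ft_force: [0.1, -0.3, -0.9]
gripper_width: 0.0429
```

```bash
python3 - <<'E'
from h import *
s=bot.read_state(); print(s['position'],s['tool_rot'],s['ft_force'],s['gripper_width'])
c=cap('wrist'); save(c,'w1.png',f=1.25); P=cloud(c)
import pickle; pickle.dump((c,P),open('w1.pkl','wb'))
z=P[...,2]
for nm,cx,cy in [('A',.538,-.395),('B',.456,-.294)]:
    m=(np.hypot(P[...,0]-cx,P[...,1]-cy)<.045)&(z>.04)&(z<.07); q=P[m]; print(nm,len(q),q.mean(0),q.max(0))
print(proj(c,[[.538,-.395,.05],[.456,-.294,.05],[.612,-.11,.083],[.44,.01,.06]]))
E
```

```text
[ 0.44609222 -0.27280281  0.31005184] [-1.57164087e+00  1.60817714e-04 -1.16636335e+00] [ 0.05978936 -0.2820093  -0.8687559 ] 0.04286039280692619
A 174 [ 0.53947553 -0.39532657  0.05088575] [ 0.5478839  -0.38890573  0.05750774]
B 138 [ 0.45826329 -0.29655781  0.05172343] [ 0.46531706 -0.2888215   0.05735616]
[[432.00773327 139.90347459]
 [332.319346   167.72557525]
 [229.90794958 -37.79002797]
 [ 92.47346073  82.3314413 ]]
```

View pics/w1.png

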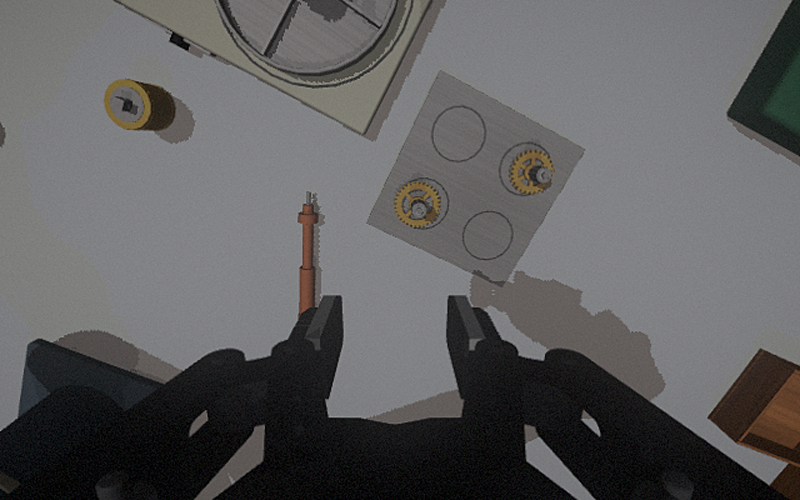

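Two wheels are present, on the rack at pixels (530,172) and (418,205). I take the one at (530,172) first. It measured (0.540,-0.395) in two views.

Request:
drive_tool --translation '[[0.376,-0.49,-0.84],[0.376,-0.49,-0.84],[0.376,-0.49,-0.84],[0.376,-0.49,-0.84],[0.376,-0.49,-0.84],[0,0,0],[0,0,0]]' --rotation '[[0,0,0],[0,0,0],[0,0,0],[0,0,0],[0,0,0],[0,0,0],[0,0,0]]' --jaw '[0,0,0,0,0,0,0]'

```text
time: 2.17
position: [0.539, -0.396, 0.1005]
tool_rot: [-1.571, 0.001, -1.169]
ft_force: [-0.1, 0.0, 0.5]
gripper_width: 0.0429
```

```bash
python3 - <<'E'
from h import *
s=bot.read_state(); print(s['position'],s['tool_rot'],s['gripper_width'])
c=cap('wrist'); save(c,'w2.png',f=1.25); P=cloud(c)
z=P[...,2]
for nm,cx,cy in [('A',.538,-.395),('B',.456,-.294)]:
    m=(np.hypot(P[...,0]-cx,P[...,1]-cy)<.035)&(z>.04)&(z<.065); q=P[m]; print(nm,len(q),q.mean(0),q.max(0),q.min(0))
E
```

```text
[ 0.53901875 -0.39603673  0.10046674] [-1.57119268e+00  8.66313786e-04 -1.16902687e+00] 0.042899803031195775
A 641 [ 0.54121434 -0.39694587  0.05105275] [ 0.54797335 -0.38938978  0.05741265] [ 0.53138649 -0.4058427   0.04000501]
B 718 [ 0.46040617 -0.2984282   0.04970568] [ 0.46650858 -0.28855889  0.05747115] [ 0.4497075  -0.30531915  0.04007673]
```

Request:
drive_tool --translation '[[0.01,-0.02,-0.6],[0,0,-0.49],[0,0,0],[0,0,0],[0,0,0],[0,0,0],[0,0,0]]' --rotation '[[0,0,0],[0,0,0],[0,0,0],[0,0,0],[0,0,0],[0,0,0],[0,0,0]]' --jaw '[0,0,0,-1,-1,-1,-1]' --newtons 50

```text
time: 3.1
position: [0.5421, -0.3974, 0.0492]
tool_rot: [-1.569, -0.004, -1.167]
ft_force: [-0.9, 1.2, 5.6]
gripper_width: 0.0142
```

Request:
drive_tool --translation '[[0,0,0.4],[0,0.4,0.8],[-0.35,0.85,0.8],[-0.35,0.85,0.8],[-0.35,0.85,0.4],[0,0,0],[0,0,0]]' --rotation '[[0,0,0],[0,0,0],[0,0,0],[0,0,0],[0,0,0],[0,0,0],[0,0,0]]' --jaw '[-1,-1,-1,-1,-1,-1,-1]'

```text
time: 3.98
position: [0.4886, -0.2492, 0.2064]
tool_rot: [-1.57, -0.002, -1.167]
ft_force: [0.6, -0.6, -1.2]
gripper_width: 0.0142
```

```bash
python3 - <<'E'
from h import *
s=bot.read_state(); print(s['position'],s['tool_rot'],s['gripper_width'],s['ft_force'])
c=cap('wrist'); save(c,'w3.png',f=1.25); P=cloud(c)
import pickle; pickle.dump((c,P),open('w3.pkl','wb'))
print(proj(c,[[.612,-.11,.083]]))
E
```

```text
[ 0.48863404 -0.24919106  0.20640686] [-1.57027638 -0.00166544 -1.1667221 ] 0.014173388651555896 [ 0.63140434 -0.57363444 -1.16074052]
[[201.56240635 -28.74545211]]
```

View pics/w3.png

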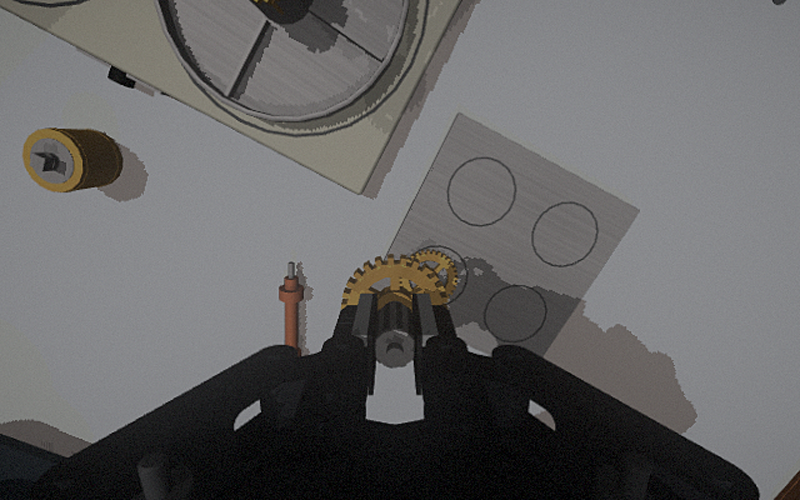

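Wheel 1 is held at (395,320). The second wheel is visible behind it at (440,275), and the pan is at the upper left. I move so the pan comes into view.

Request:
drive_tool --translation '[[0,0.56,0.42],[0,0.56,0.42],[0,0.56,0.42],[0,0.56,0.42],[0,0.56,0.42],[0,0,0],[0,0,0]]' --rotation '[[0,0,-1],[0,0,-1],[0,0,-1],[0,0,-1],[0,0,-1],[0,0,0],[0,0,0]]' --jaw '[-1,-1,-1,-1,-1,-1,-1]'

```text
time: 4.9
position: [0.4885, -0.1098, 0.3094]
tool_rot: [-1.573, 0.0, -1.567]
ft_force: [0.2, -0.2, -1.8]
gripper_width: 0.0142
```

```bash
python3 - <<'E'
from h import *
s=bot.read_state(); print(s['position'],s['tool_rot'],s['gripper_width'],s['ft_force'])
c=cap('wrist'); save(c,'w4.png',f=1.25); P=cloud(c)
import pickle; pickle.dump((c,P),open('w4.pkl','wb'))
z=P[...,2]
m=(z>.076)&(z<.09)&(np.hypot(P[...,0]-.61,P[...,1]+.11)<.05);q=P[m];print('post',len(q),q.mean(0),q.min(0),q.max(0))
print(cv2.minEnclosingCircle(q[:,:2].astype(np.float32)))
# rim: points in .040-.046, ring ~86
m=(z>.041)&(z<.047)&(abs(np.hypot(P[...,0]-.61,P[...,1]+.11)-.086)<.012);q=P[m]
A=np.c_[2*q[:,:2],np.ones(len(q))]; w=np.linalg.lstsq(A,(q[:,:2]**2).sum(1),rcond=None)[0]; print('rim',len(q),w[:2],np.sqrt(w[2]+w[:2]@w[:2]),np.median(q[:,2]))
# top view: dark disc & plate
print(proj(c,[[.61,-.11,.083],[.64,.085,.025]]))
E
```

```text
[ 0.48846093 -0.10976977  0.3093901 ] [-1.57279453e+00  4.66711133e-05 -1.56722681e+00] 0.014161075714854098 [ 0.22462879 -0.24013012 -1.83481129]
post 829 [ 0.61625905 -0.1124717   0.08247639] [ 0.59435909 -0.13302017  0.07604091] [ 0.63733499 -0.09260697  0.08528856]
((0.6162358522415161, -0.11292271316051483), 0.023201564326882362)
rim 1216 [ 0.61630833 -0.11223845] 0.08526560502021892 0.04281199886507267
[[314.91294187  62.65023714]
 [158.49313343  44.68344335]]
```

View pics/w4.png

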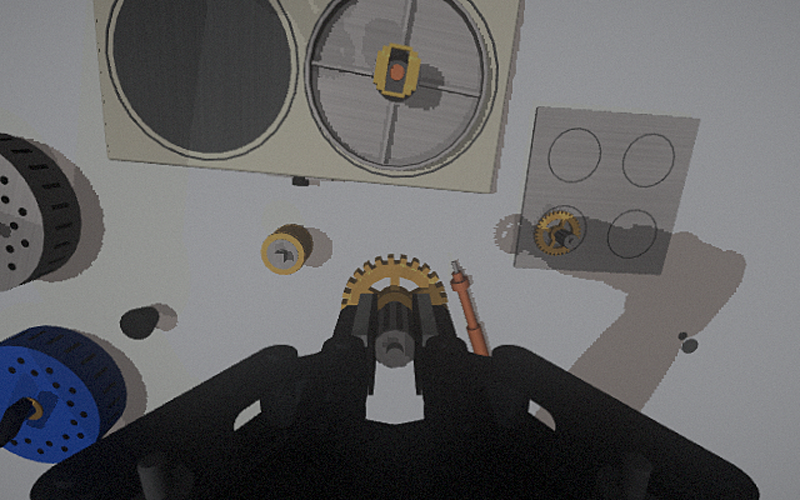

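The pan is at (400,85), with its copper plunger at (398,72) and the slot close to vertical in the image. The dark disc is at (200,70), the barrel at (285,248) and the second wheel at (555,232).

```bash
python3 - <<'E'
from h import *
import pickle; c,P=pickle.load(open('w4.pkl','rb'))
e=lambda a,z: onz(c,np.array(a)/1.25,z)
a=e([(388,160),(411,10),(315,63),(478,96)],.039); print(a)
for p,q in [(0,1),(2,3)]: d=a[q]-a[p]; print('div',np.degrees(np.arctan2(d[1],d[0])), 'dist ctr',np.cross(d[:2],np.array([.6163,-.1123])-a[p,:2])/np.linalg.norm(d))
g=cv2.cvtColor(c['image'],cv2.COLOR_RGB2GRAY).astype(int)
v,u=np.mgrid[0:400,0:640]; m=((g<85)&(u>80)&(u<238)&(v<128)).astype(np.uint8)
m=cv2.morphologyEx(m,cv2.MORPH_OPEN,np.ones((5,5)))
cn=max(cv2.findContours(m,0,1)[0],key=cv2.contourArea).reshape(-1,2); cn=cn[cn[:,1]>3]
X=onz(c,cn,.025)[:,:2]; A=np.c_[2*X,np.ones(len(X))]; w=np.linalg.lstsq(A,(X**2).sum(1),rcond=None)[0]; print('disc',w[:2],np.sqrt(w[2]+w[:2]@w[:2]))
# plunger/slot
hsv=cv2.cvtColor(c['image'],cv2.COLOR_RGB2HSV); roi=(u>300)&(u<340)&(v>30)&(v<85)
br=roi&(hsv[...,1]>110)&(hsv[...,0]>14)&(hsv[...,0]<30)
dark=roi&(g<60)&(v>36)&(v<80); print(br.sum(),dark.sum())
print('disc z',np.median(P[30:90,100:200,2]),'floor z',np.median(P[100:115,330:350,2]),'wheel B',)
z=P[...,2]; mm=(np.hypot(P[...,0]-.458,P[...,1]+.297)<.035)&(z>.04)&(z<.065); print(P[mm].mean(0))
mm=(np.hypot(P[...,0]-.438,P[...,1]-.011)<.04)&(z>.035)&(z<.051); q=P[mm];print('barrel top',(q.max(0)+q.min(0))/2,q.max(0)-q.min(0))
save(c,'w4c.png',(285,20,355,100),8)
# held wheel disc: nearest points
mm=(u>270)&(u<365)&(v>200)&(v<245)&(hsv[...,1]>110); print('held disc z',np.percentile(P[mm][:,2],[10,50,90]), 'y range',P[mm][:,1].min(),P[mm][:,1].max())
E
```

```text
[[ 0.5388356  -0.10440966  0.039     ]
 [ 0.67588503 -0.12586882  0.039     ]
 [ 0.63003683 -0.03438865  0.039     ]
 [ 0.60072499 -0.19259063  0.039     ]]
div -8.899099593129215 dist ctr 0.004187987429826538
div -100.49679378098092 dist ctr 0.000686980458230145
disc [0.63570269 0.08273066] 0.08905376699539695
692 223
disc z 0.025685561562034 floor z 0.029887333788614412 wheel B
[ 0.45861555 -0.29487421  0.05048774]
barrel top [0.44087622 0.00946428 0.04298975] [0.04711496 0.04766216 0.0158182 ]
held disc z [0.27720995 0.27822295 0.27946034] y range -0.18336228909490124 -0.08726394952389925<stdin>:5: DeprecationWarning: Arrays of 2-dimensional vectors are deprecated. Use arrays of 3-dimensional vectors instead. (deprecated in NumPy 2.0)
```

View pics/w4c.png

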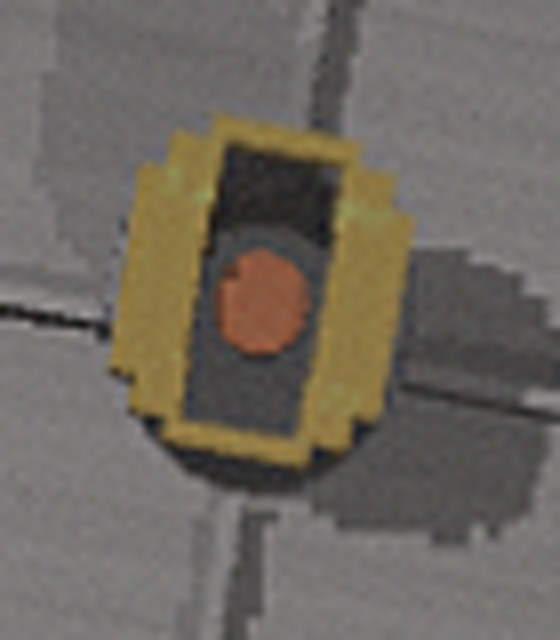

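Request:
drive_tool --translation '[[0.43,0.072,-0.45],[0.43,0.072,-0.45],[0.43,0.072,-0.45],[0.43,0.072,-0.45],[0.43,0.072,-0.45],[0.43,0.072,-0.45],[0.43,0.072,-0.45],[0.43,0.072,-0.45],[0,0,0],[0,0,0]]' --rotation '[[0,0,0.956],[0,0,0.956],[0,0,0.956],[0,0,0.956],[0,0,0.956],[0,0,0.956],[0,0,0.956],[0,0,0.956],[0,0,0],[0,0,0]]' --jaw '[-1,-1,-1,-1,-1,-1,-1,-1,-1,-1]'

```text
time: 6.2
position: [0.6594, -0.0808, 0.1302]
tool_rot: [-1.572, 0.001, -0.957]
ft_force: [-0.0, -0.0, 0.1]
gripper_width: 0.0144
```

```bash
python3 - <<'E'
from h import *
import pickle; c,P=pickle.load(open('w4.pkl','rb'))
e=lambda a,z: onz(c,np.array(a)/8+[285,20],z)
a=e([(227,145),(182,420),(343,170),(300,435)],.083); print(a)
for p,q in [(1,0),(3,2),(0,2),(1,3)]: d=a[q]-a[p]; print(np.degrees(np.arctan2(d[1],d[0])),np.linalg.norm(d))
print('slot ctr',a.mean(0), 'plunger',e([(263,303)],.075))
s=bot.read_state(); print(s['position'],s['tool_rot'],s['gripper_width'],s['ft_force'])
E
```

```text
[[ 0.63417443 -0.10830112  0.083     ]
 [ 0.60002767 -0.10227813  0.083     ]
 [ 0.63119983 -0.12363733  0.083     ]
 [ 0.59817323 -0.11826175  0.083     ]]
-10.003242250212953 0.03467387709042957
-9.24469642983775 0.03346122496650614
-100.97675094964195 0.015622024606657008
-96.61795394023882 0.016090832120292598
slot ctr [ 0.61589379 -0.11311959  0.083     ] plunger [[ 0.61604895 -0.11321241  0.075     ]]
[ 0.65944648 -0.0808177   0.130153  ] [-1.57236765e+00  1.22625401e-03 -9.56977783e-01] 0.014443244987850226 [-0.00543986 -0.04668316  0.12030342]
```

Request:
drive_tool --translation '[[0,0,-0.6],[0,0,-0.5],[0,0,-0.14],[0,0,0],[0,0,0]]' --rotation '[[0,0,0],[0,0,0],[0,0,0],[0,0,0],[0,0,0]]' --jaw '[-1,-1,-1,-1,-1]'

```text
time: 6.82
position: [0.6613, -0.0804, 0.071]
tool_rot: [-1.569, -0.002, -0.955]
ft_force: [1.1, 0.3, -0.7]
gripper_width: 0.0142
```

Request:
drive_tool --translation '[[0,0,-0.04],[0,0,0],[0,0,0]]' --rotation '[[0,0,0],[0,0,0],[0,0,0]]' --jaw '[-1,-1,-1]'

```text
time: 7.2
position: [0.6605, -0.08, 0.0673]
tool_rot: [-1.57, -0.0, -0.955]
ft_force: [-0.1, 0.8, 0.8]
gripper_width: 0.014
```

Request:
drive_tool --translation '[[0,0,0],[0,0,0],[0,0,0.5],[0,0,1]]' --rotation '[[0,0,0],[0,0,0],[0,0,0],[0,0,0]]' --jaw '[-0.2,-0.2,-0.1,0]'

```text
time: 7.7
position: [0.658, -0.0795, 0.1388]
tool_rot: [-1.576, 0.006, -0.955]
ft_force: [0.7, 0.1, 0.2]
gripper_width: 0.0428
```

Request:
drive_tool --translation '[[-0.56,-0.6,0.5],[-0.69,-0.73,0],[-0.69,-0.73,0],[-0.69,-0.73,0],[-0.69,-0.73,0],[-0.69,-0.73,-0.8],[0,0,-0.4],[0,0,0],[0,0,0]]' --rotation '[[0,0,0],[0,0,0],[0,0,0],[0,0,0],[0,0,0],[0,0,0],[0,0,0],[0,0,0],[0,0,0]]' --jaw '[0,0,0,0,0,0,0,0,0]'

```text
time: 8.82
position: [0.4615, -0.2916, 0.109]
tool_rot: [-1.57, -0.002, -0.954]
ft_force: [0.2, 0.2, -0.2]
gripper_width: 0.0431
```

```bash
python3 - <<'E'
from h import *
s=bot.read_state(); print(s['position'],s['tool_rot'],s['gripper_width'])
for n in['wrist','top']:
    c=cap(n); save(c,n+'5.png',f=1.25); P=cloud(c); z=P[...,2]
    for nm,cx,cy in [('1 in pan',.6605,-.08),('B',.4585,-.296)]:
        m=(np.hypot(P[...,0]-cx,P[...,1]-cy)<.033)&(z>.04)&(z<.065+.018*(nm!='B')); q=P[m]
        if len(q): print(n,nm,len(q),q.mean(0),(q.max(0)+q.min(0))/2,q.max(0))
E
```

```text
[ 0.46146579 -0.29158796  0.10898559] [-1.57028175e+00 -1.54270256e-03 -9.54430577e-01] 0.04310618332818444
wrist B 589 [ 0.45898791 -0.29580943  0.0510211 ] [ 0.45754691 -0.29691695  0.04885925] [ 0.46571424 -0.28866796  0.05761022]
top 1 in pan 64 [ 0.66352452 -0.0763309   0.05721773] [ 0.66711324 -0.07536384  0.05783928] [ 0.6921709 -0.0508165  0.0754738]
```

Request:
drive_tool --translation '[[-0.07,-0.1,-0.5],[0,0,-0.5],[0,0,-0.22],[0,0,0],[0,0,0],[0,0,0],[0,0,0],[0,0,0],[0,0,0]]' --rotation '[[0,0,0],[0,0,0],[0,0,0],[0,0,0],[0,0,0],[0,0,0],[0,0,0],[0,0,0],[0,0,0]]' --jaw '[0,0,0,0,-1,-1,-1,-1,-1]'

```text
time: 10.05
position: [0.4582, -0.2973, 0.0485]
tool_rot: [-1.57, -0.003, -0.955]
ft_force: [1.0, 0.4, 6.0]
gripper_width: 0.0144
```

Request:
drive_tool --translation '[[0,0,0.4],[0,0,0.8],[0,0,0.8],[0,0,0]]' --rotation '[[0,0,0],[0,0,0],[0,0,0],[0,0,0]]' --jaw '[-1,-1,-1,-1]'

```text
time: 10.55
position: [0.4591, -0.2983, 0.1509]
tool_rot: [-1.569, -0.008, -0.955]
ft_force: [-0.6, 0.1, -1.7]
gripper_width: 0.0142
```

Request:
drive_tool --translation '[[0.566,0.773,0],[0.566,0.773,0],[0.566,0.773,0],[0.566,0.773,0],[0,0,-0.3],[0,0,-0.6],[0,0,0],[0,0,0]]' --rotation '[[0,0,0],[0,0,0],[0,0,0],[0,0,0],[0,0,0],[0,0,0],[0,0,0],[0,0,0]]' --jaw '[-1,-1,-1,-1,-1,-1,-1,-1]'

```text
time: 11.55
position: [0.5696, -0.1424, 0.1014]
tool_rot: [-1.572, 0.001, -0.956]
ft_force: [-0.2, 0.9, 0.5]
gripper_width: 0.0143
```

```bash
python3 - <<'E'
from h import *
s=bot.read_state(); print(s['position'],s['tool_rot'],s['gripper_width'],s['ft_force'])
c=cap('wrist'); save(c,'w6.png',f=1.25); P=cloud(c); z=P[...,2]
m=(np.hypot(P[...,0]-.6605,P[...,1]+.08)<.033)&(z>.064)&(z<.08);q=P[m];print('w1 pinion',len(q),q.mean(0) if len(q) else '')
E
```

```text
[ 0.5696053  -0.14243579  0.1014332 ] [-1.57176720e+00  1.02999647e-03 -9.56200782e-01] 0.014308622544715021 [-0.20809068  0.89979694  0.45853566]
w1 pinion 1089 [ 0.65867101 -0.08346073  0.07042805]
```

View pics/w6.png

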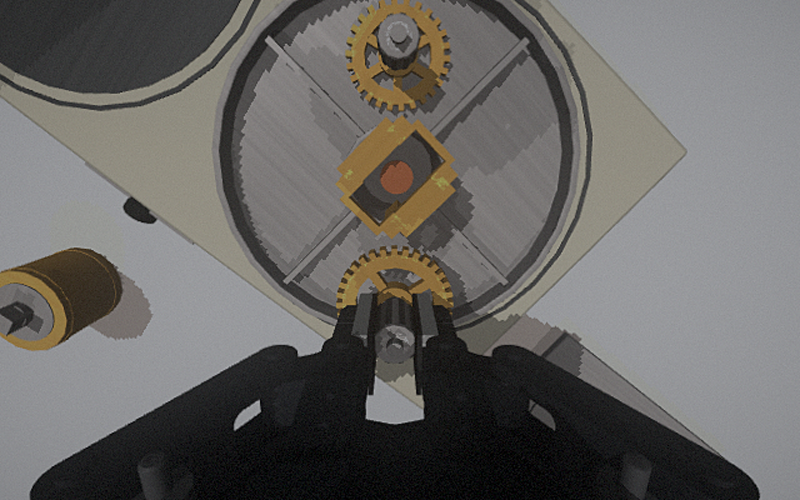

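Wheel 1 lies flat in the far compartment at (398,55). Wheel 2 hangs over the near one at (395,300). I lower it.

Request:
drive_tool --translation '[[0.05,-0.03,-0.4],[0,0,-0.28],[0,0,-0.02],[0,0,0]]' --rotation '[[0,0,0],[0,0,0],[0,0,0],[0,0,0]]' --jaw '[-1,-1,-1,-1]'

```text
time: 12.1
position: [0.5723, -0.1432, 0.0663]
tool_rot: [-1.572, 0.001, -0.955]
ft_force: [-0.5, 0.5, -0.8]
gripper_width: 0.0141
```

Request:
drive_tool --translation '[[0,0,0],[0,0,0]]' --rotation '[[0,0,0],[0,0,0]]' --jaw '[-1,-1]'

```text
time: 12.35
position: [0.573, -0.1434, 0.0672]
tool_rot: [-1.571, -0.0, -0.955]
ft_force: [0.5, -0.1, -1.1]
gripper_width: 0.0141
```

Request:
drive_tool --translation '[[0,0,0],[0,0,0],[0,0,0.5],[0,0,1],[0,0,0.5],[0,0,0]]' --rotation '[[0,0,0],[0,0,0],[0,0,0],[0,0,0],[0,0,0],[0,0,0]]' --jaw '[-0.2,-0.2,-0.1,0,0.7,0.7]'

```text
time: 13.1
position: [0.5749, -0.1441, 0.1705]
tool_rot: [-1.567, -0.006, -0.955]
ft_force: [-0.5, -0.1, -0.1]
gripper_width: 0.0726
```

```bash
python3 - <<'E'
from h import *
s=bot.read_state(); print(s['joint_pos'],s['position'],s['tool_rot'],s['gripper_width'],s['ft_force'])
E
```

```text
[-3.58778816e-01  2.13240529e-01  1.22498360e-01  1.47321625e+00
 -5.80823460e-06  2.16716652e+00] [ 0.57485295 -0.14412759  0.17045947] [-1.56696063 -0.0056608  -0.95515988] 0.07255010523412682 [-0.47294105 -0.13665956 -0.14281452]
```

Request:
drive_tool --translation '[[-0.27,0.308,-0.1],[-0.27,0.308,-0.1],[-0.27,0.308,-0.1],[-0.27,0.308,-0.1],[-0.27,0.308,-0.1],[-0.27,0.308,-0.1],[-0.27,0.308,-0.1],[-0.27,0.308,-0.1],[-0.27,0.308,-0.1],[-0.27,0.308,-0.1]]' --rotation '[[0,0,1],[0,0,1],[0,0,1],[0,0,1],[0,0,1],[0,0,1],[0,0,1],[0,0,1],[0,0,1],[0,0,1]]' --jaw '[0.7,0.7,0.7,0.7,0.7,0.7,0.7,0.7,0.7,0.7]'

```text
time: 14.35
position: [0.4363, 0.0112, 0.1149]
tool_rot: [-1.571, 0.003, -0.153]
ft_force: [0.4, 0.3, -0.5]
gripper_width: 0.0729
```

Request:
drive_tool --translation '[[0,0,0],[0,0,0]]' --rotation '[[0,0,0],[0,0,0]]' --jaw '[0.7,0.7]'

```text
time: 14.6
position: [0.4379, 0.0103, 0.1162]
tool_rot: [-1.571, 0.0, -0.156]
ft_force: [-0.0, 0.4, 0.3]
gripper_width: 0.0726
```

```bash
python3 - <<'E'
from h import *
s=bot.read_state(); print(s['joint_pos'],s['position'],s['tool_rot'],s['gripper_width'],s['ft_force'])
c=cap('wrist'); save(c,'w7.png',f=1.25); P=cloud(c); z=P[...,2]
m=(np.hypot(P[...,0]-.44,P[...,1]-.01)<.04)&(z>.04)&(z<.049);q=P[m]
print('barrel top',len(q),(q.max(0)+q.min(0))/2,q.max(0)-q.min(0),cv2.minEnclosingCircle(q[:,:2].astype(np.float32)))
m=(np.hypot(P[...,0]-.44,P[...,1]-.01)<.04)&(z>.052)&(z<.064);q=P[m];print('arbor',len(q),q.mean(0))
m=(np.hypot(P[...,0]-.5725,P[...,1]+.143)<.03)&(z>.06)&(z<.08);q=P[m];print('w2',len(q),q.mean(0) if len(q) else 0)
E
```

```text
[-1.29520864e-01 -1.67774519e-01 -3.73283412e-01  1.36572024e+00
 -3.75173315e-04  1.59747690e+00] [0.43788954 0.01031787 0.11624377] [-1.57118291e+00  4.22647602e-04 -1.56201442e-01] 0.07255550798469501 [-0.02626423  0.35554247  0.28357576]
barrel top 3378 [0.44055675 0.01011439 0.0444377 ] [0.04795537 0.04823411 0.00882432] ((0.4401610195636749, 0.010122683830559254), 0.02440943568944931)
arbor 273 [0.44037528 0.01062734 0.05749763]
w2 0 0
```

Request:
drive_tool --translation '[[0.05,0,-0.5],[0,0,-0.6],[0,0,-0.5],[0,0,0],[0,0,0],[0,0,0],[0,0,0],[0,0,0]]' --rotation '[[0,0,0],[0,0,0],[0,0,0],[0,0,0],[0,0,0],[0,0,0],[0,0,0],[0,0,0]]' --jaw '[0.7,0.7,0.7,0.7,-1,-1,-1,-1]' --newtons 60

```text
time: 15.65
position: [0.4421, 0.0103, 0.0387]
tool_rot: [-1.571, -0.004, -0.155]
ft_force: [-0.5, -0.9, 5.0]
gripper_width: 0.0462
```

Request:
drive_tool --translation '[[0,0,0.3],[0,0,0.8],[0,0,0.8],[0,0,0],[0,0,0]]' --rotation '[[0,0,0],[0,0,0],[0,0,1],[0,0,1],[0,0,0]]' --jaw '[-1,-1,-1,-1,-1]'

```text
time: 16.27
position: [0.4404, 0.0107, 0.1326]
tool_rot: [-1.571, -0.001, 0.004]
ft_force: [0.8, -0.1, -1.8]
gripper_width: 0.0462
```

Request:
drive_tool --translation '[[0.361,-0.199,0.05],[0.361,-0.199,0.05],[0.361,-0.199,0.05],[0.361,-0.199,0.05],[0.361,-0.199,0.05],[0.361,-0.199,0.05],[0.361,-0.199,0.05],[0.361,-0.199,0.05],[0,0,0],[0,0,0]]' --rotation '[[0,0,0.96],[0,0,0.96],[0,0,0.96],[0,0,0.96],[0,0,0.96],[0,0,0.96],[0,0,0.96],[0,0,0.96],[0,0,0],[0,0,0]]' --jaw '[-1,-1,-1,-1,-1,-1,-1,-1,-1,-1]'

```text
time: 17.52
position: [0.5836, -0.0685, 0.1508]
tool_rot: [-1.568, 0.002, 0.618]
ft_force: [0.2, 0.9, -1.6]
gripper_width: 0.0463
```

```bash
python3 - <<'E'
from h import *
s=bot.read_state(); print(s['position'],s['tool_rot'],s['gripper_width'],s['ft_force'])
c=cap('wrist'); save(c,'w8.png',f=1.25); P=cloud(c); z=P[...,2]
m=(z>.05)&(z<.2)&(np.hypot(P[...,0]-s['position'][0],P[...,1]-s['position'][1])<.03);q=P[m]
hsv=cv2.cvtColor(c['image'],cv2.COLOR_RGB2HSV)
print(np.percentile(q[:,2],[5,25,50,75,95]))
c=cap('scene'); save(c,'s8.png',(180,190,380,310),4)
E
```

```text
[ 0.58356418 -0.06853147  0.15082543] [-1.56839396  0.0018224   0.6177412 ] 0.046328805121417224 [ 0.22766197  0.93153361 -1.64820124]
[0.13030449 0.15646716 0.15745855 0.15974079 0.18290226]
```

View pics/s8.png

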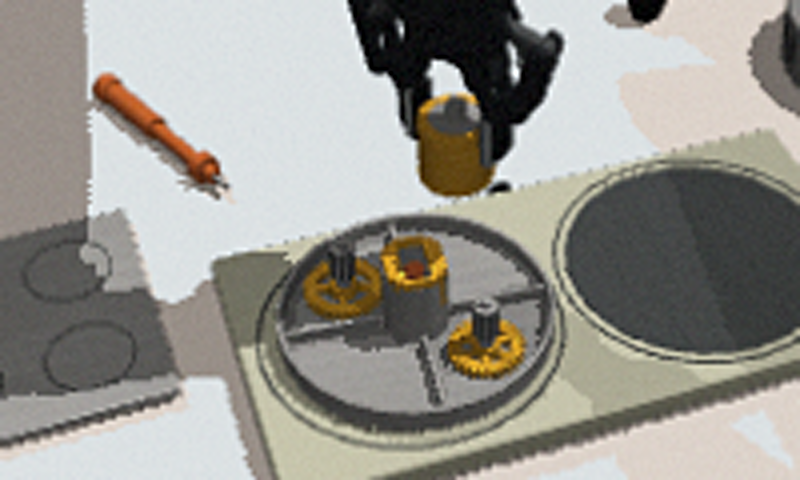

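Both wheels lie flat, at (342,287) and (485,345), and the held barrel is upright at (455,145). I lower it.

Request:
drive_tool --translation '[[0.03,0,-0.4],[0,0,-0.6],[0,0,-0.5],[0,0,-0.12],[0,0,-0.02],[0,0,0],[0,0,0]]' --rotation '[[0,0,0],[0,0,0],[0,0,0],[0,0,0],[0,0,0],[0,0,0],[0,0,0]]' --jaw '[-1,-1,-1,-1,-1,-1,-1]'

```text
time: 18.5
position: [0.5872, -0.0692, 0.0711]
tool_rot: [-1.573, -0.002, 0.619]
ft_force: [0.9, -0.5, -1.8]
gripper_width: 0.0459
```

Request:
drive_tool --translation '[[-0.02,0,-0.04],[0,0,0],[0,0,0]]' --rotation '[[0,0,0],[0,0,0],[0,0,0]]' --jaw '[-1,-1,-1]'

```text
time: 18.88
position: [0.5861, -0.0693, 0.0688]
tool_rot: [-1.572, -0.001, 0.619]
ft_force: [1.6, -0.6, 2.4]
gripper_width: 0.0462
```

Request:
drive_tool --translation '[[0,0,0],[0,0,0],[0,0,0.4],[0,0,1],[0,0,1],[0,0,0]]' --rotation '[[0,0,0],[0,0,0],[0,0,0],[0,0,0],[0,0,0],[0,0,0]]' --jaw '[0.4,0.4,0.4,0.4,0.2,0]'

```text
time: 19.62
position: [0.5882, -0.0697, 0.1938]
tool_rot: [-1.579, -0.007, 0.619]
ft_force: [0.2, -0.3, 0.1]
gripper_width: 0.0425
```

Request:
drive_tool --translation '[[-0.2,0.8,0.14],[-0.2,0.8,0.14],[-0.2,0.8,0.14],[-0.2,0.8,0.14],[-0.2,0.8,0.14],[-0.2,0.8,0.14],[-0.2,0.8,0.14],[-0.2,0.8,0.14],[-0.2,0.8,0.14],[-0.2,0.8,0.14]]' --rotation '[[0,0,1],[0,0,1],[0,0,1],[0,0,1],[0,0,1],[0,0,1],[0,0,1],[0,0,1],[0,0,1],[0,0,1]]' --jaw '[0,0,0,0,0,0,0,0,0,0]'

```text
time: 20.88
position: [0.4843, 0.332, 0.2564]
tool_rot: [-1.569, 0.002, 1.422]
ft_force: [0.0, 0.4, 0.1]
gripper_width: 0.0428
```

Request:
drive_tool --translation '[[0,0,0],[0,0,0],[0,0,0],[0,0,0],[0,0,0],[0,0,0],[0,0,0],[0,0,0],[0,0,0],[0,0,0]]' --rotation '[[0,0,1],[0,0,1],[0,0,1],[0,0,1],[0,0,1],[0,0,1],[0,0,1],[0,0,1],[0,0,1],[0,0,1]]' --jaw '[0,0,0,0,0,0,0,0,0,0]'

```text
time: 22.12
position: [0.4847, 0.3307, 0.256]
tool_rot: [-1.568, -0.001, 2.222]
ft_force: [0.3, -0.3, -0.3]
gripper_width: 0.0428
```

Request:
drive_tool --translation '[[0,0,0],[0,0,0],[0,0,0],[0,0,0],[0,0,0],[0,0,0],[0,0,0]]' --rotation '[[0,0,1],[0,0,1],[0,0,1],[0,0,1],[0,0,1],[0,0,0],[0,0,0]]' --jaw '[0,0,0,0,0,0,0]'

```text
time: 23.0
position: [0.485, 0.3308, 0.257]
tool_rot: [-1.57, -0.001, 2.618]
ft_force: [0.4, -0.3, 0.5]
gripper_width: 0.0427
```

```bash
python3 - <<'E'
from h import *
s=bot.read_state(); print(s['joint_pos'],s['position'],s['tool_rot'],s['gripper_width'],s['ft_force'])
c=cap('wrist'); save(c,'w9.png',f=1.25); P=cloud(c); z=P[...,2]
import pickle; pickle.dump((c,P),open('w9.pkl','wb'))
m=(np.hypot(P[...,0]-.483,P[...,1]-.35)<.05)&(z>.08)&(z<.105);q=P[m]
if len(q): print('bar',len(q),q.mean(0),np.percentile(q[:,2],[50,95]),cv2.minAreaRect(q[:,:2].astype(np.float32)))
m=(np.hypot(P[...,0]-.483,P[...,1]-.35)<.11)&(z>.046)&(z<.058);q=P[m]
if len(q): print('top',len(q),np.median(q[:,2]),cv2.minEnclosingCircle(q[:,:2].astype(np.float32)))
E
```

```text
[ 4.84437579e-01  2.16827622e-01  2.98556040e-01  1.65404141e+00
  1.08754034e-05 -5.62873380e-01] [0.48501407 0.33084781 0.25697005] [-1.56951945e+00 -8.18517246e-04  2.61810676e+00] 0.042724696090917905 [ 0.36526756 -0.31678708  0.54137019]
bar 846 [0.48195034 0.34762509 0.08951811] [0.08975755 0.09088963] ((0.48263034224510193, 0.3492227792739868), (0.06342420727014542, 0.013960940763354301), 64.25475311279297)
top 17371 0.05206424337760984 ((0.4828073978424072, 0.3495449423789978), 0.08807876706123352)
```

View pics/w9.png

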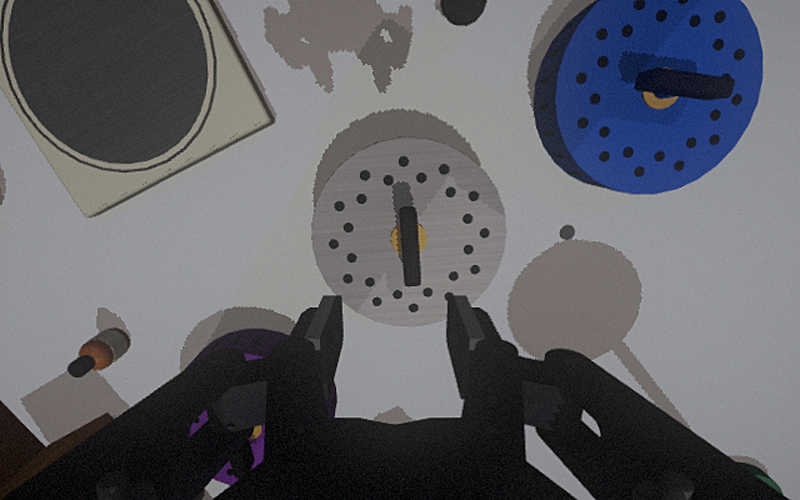

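The grey steel cover sits at (408,235) with its bar close to vertical. Blue (650,95) and purple (250,400) are the look-alikes.

Request:
drive_tool --translation '[[-0.023,0.186,-0.68],[-0.023,0.186,-0.68],[0,0,-0.68],[0,0,-0.68],[0,0,-0.5],[0,0,-0.2],[0,0,0],[0,0,0]]' --rotation '[[0,0,0.46],[0,0,0.46],[0,0,0],[0,0,0],[0,0,0],[0,0,0],[0,0,0],[0,0,0]]' --jaw '[0,0,0,0,0,0,0,0]'

```text
time: 24.05
position: [0.4839, 0.3501, 0.0885]
tool_rot: [-1.573, 0.002, 2.693]
ft_force: [0.5, 0.8, 0.4]
gripper_width: 0.0428
```

Request:
drive_tool --translation '[[-0.02,-0.01,-0.05],[0,0,0],[0,0,0],[0,0,0],[0,0,0],[0,0,0]]' --rotation '[[0,0,0],[0,0,0],[0,0,0],[0,0,0],[0,0,0],[0,0,0]]' --jaw '[0,0,-1,-1,-1,-1]' --newtons 100

```text
time: 24.8
position: [0.4821, 0.3492, 0.0848]
tool_rot: [-1.571, 0.0, 2.693]
ft_force: [-0.7, -0.2, 2.4]
gripper_width: 0.0122
```

Request:
drive_tool --translation '[[0,0,0],[0,0,0.2],[0,0,0.8],[0,0,0.8],[0,0,0.8],[0,0,0.3],[0,0,0]]' --rotation '[[0,0,0],[0,0,0],[0,0,0],[0,0,0],[0,0,0],[0,0,0],[0,0,0]]' --jaw '[-1,-1,-1,-1,-1,-1,-1]'

```text
time: 25.68
position: [0.4825, 0.3493, 0.23]
tool_rot: [-1.572, 0.001, 2.693]
ft_force: [-0.4, -0.3, -3.0]
gripper_width: 0.0119
```

```bash
python3 - <<'E'
from h import *
c=cap('top'); P1=cloud(c); d=np.load('top.npz'); P0=d['P']
for P in (P0,P1):
    z=P[...,2]; m=(z>.077)&(z<.09)&(np.hypot(P[...,0]-.613,P[...,1]+.113)<.028); q=P[m]
    m=(z>.039)&(z<.048)&(abs(np.hypot(P[...,0]-.616,P[...,1]+.112)-.086)<.01);r=P[m]
    A=np.c_[2*r[:,:2],np.ones(len(r))]; w=np.linalg.lstsq(A,(r[:,:2]**2).sum(1),rcond=None)[0]
    print('post',len(q),q.mean(0),'rim',len(r),w[:2],np.sqrt(w[2]+w[:2]@w[:2]))
c0={k:d[k] for k in['Rw','o','K','d']}
for im in (d['im'],c['image']):
    hsv=cv2.cvtColor(im,cv2.COLOR_RGB2HSV); u0,v0=proj(c,[[.616,-.113,.083]])[0].astype(int)
    s=np.s_[v0-14:v0+14,u0-14:u0+14]; h=hsv[s]; m=((h[...,0]<10)&(h[...,1]>110)&(h[...,2]>60)); ys,xs=np.nonzero(m); print('plunger',m.sum(),xs.mean()+u0-14,ys.mean()+v0-14, onz(c,[(xs.mean()+u0-14,ys.mean()+v0-14)],.075))
    g=cv2.calcOpticalFlowPyrLK if 0 else None
a=cv2.cvtColor(d['im'],cv2.COLOR_RGB2GRAY).astype(np.float32); b=cv2.cvtColor(c['image'],cv2.COLOR_RGB2GRAY).astype(np.float32)
s=np.s_[v0-16:v0+16,u0-16:u0+16]; print(cv2.phaseCorrelate(a[s],b[s],cv2.createHanningWindow((32,32),cv2.CV_32F)))
save(c,'t10.png',(u0-50,v0-50,u0+50,v0+50),6)
E
```

```text
post 118 [ 0.61352537 -0.10999825  0.08199339] rim 281 [ 0.61423584 -0.11103864] 0.08579527472891073
post 114 [ 0.61392031 -0.11104786  0.08214974] rim 278 [ 0.61422581 -0.11099655] 0.08574404655612505
plunger 0 nan nan [[nan nan nan]]
plunger 0 nan nan [[nan nan nan]]
((-0.009199311118265996, -0.03095832899653317), 0.9795162684749812)<stdin>:11: RuntimeWarning: Mean of empty slice.
  ret = ret.dtype.type(ret / rcount)
```

View pics/t10.png

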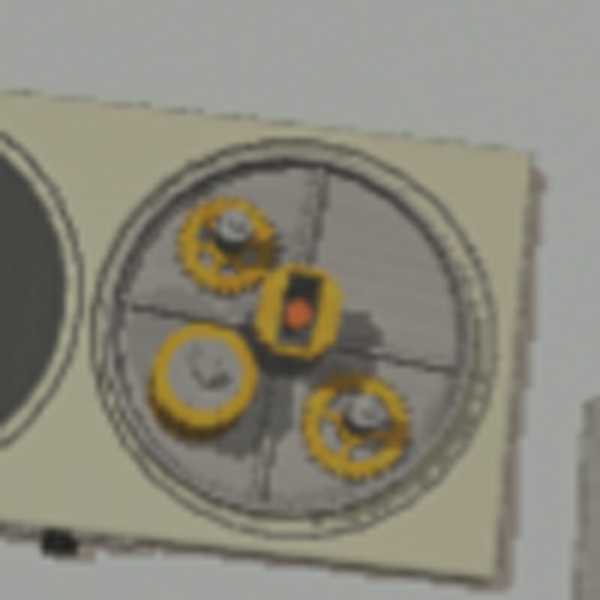

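The pan has not moved. It holds two wheels flat, at (230,245) and (355,425), and the barrel upright at (205,375). I carry the cover over.

Request:
drive_tool --translation '[[0.267,-0.924,0],[0.267,-0.924,0],[0.267,-0.924,0],[0.267,-0.924,0],[0.267,-0.924,0],[0.267,-0.924,0],[0.267,-0.924,0],[0.267,-0.924,0],[0.267,-0.924,0],[0.267,-0.924,0]]' --rotation '[[0,0,-1],[0,0,-1],[0,0,-1],[0,0,-1],[0,0,-1],[0,0,-1],[0,0,-1],[0,0,-1],[0,0,-1],[0,0,-1]]' --jaw '[-1,-1,-1,-1,-1,-1,-1,-1,-1,-1]'

```text
time: 26.98
position: [0.6145, -0.1141, 0.2259]
tool_rot: [-1.567, -0.003, 1.89]
ft_force: [1.2, 0.2, -1.2]
gripper_width: 0.0123
```

Request:
drive_tool --translation '[[0,0,0],[0,0,0],[0,0,0],[0,0,0],[0,0,0],[0,0,0],[0,0,0],[0,0,0],[0,0,0],[0,0,0]]' --rotation '[[0,0,-1],[0,0,-1],[0,0,-1],[0,0,-1],[0,0,-1],[0,0,-1],[0,0,-0.12],[0,0,0],[0,0,0],[0,0,0]]' --jaw '[-1,-1,-1,-1,-1,-1,-1,-1,-1,-1]'

```text
time: 28.22
position: [0.6155, -0.1129, 0.2293]
tool_rot: [-1.571, 0.0, 1.404]
ft_force: [-0.3, 0.3, -1.7]
gripper_width: 0.0118
```

```bash
python3 - <<'E'
from h import *
s=bot.read_state(); print(s['joint_pos'],s['position'],s['tool_rot'],s['gripper_width'],s['ft_force'])
c=cap('wrist'); save(c,'w11.png',f=1); P=cloud(c); z=P[...,2]
x,y,_=s['position']
m=(np.hypot(P[...,0]-x,P[...,1]-y)<.095)&(z>s['position'][2]-.042)&(z<s['position'][2]-.025);q=P[m];print('lid top z',np.percentile(q[:,2],[5,50,95]))
A=np.c_[q[:,:2]-q[:,:2].mean(0),np.ones(len(q))]; print('slope',np.linalg.lstsq(A,q[:,2],rcond=None)[0])
# rim boundary circle fit of visible lid edge
ang=np.arctan2(q[:,1]-y,q[:,0]-x); r=np.hypot(q[:,1]-y,q[:,0]-x); E=[]
for a in np.arange(-3.1,3.1,.06):
    k=abs(ang-a)<.03
    if k.sum()>5 and r[k].max()>.07: E.append(q[k][r[k].argmax(),:2])
E=np.array(E); B=np.c_[2*E,np.ones(len(E))]; w=np.linalg.lstsq(B,(E**2).sum(1),rcond=None)[0]; print('lid ctr',len(E),w[:2],np.sqrt(w[2]+w[:2]@w[:2]))
E
```

```text
[-2.88513022e-01  3.13818343e-01  3.60024459e-01  1.61707674e+00
 -2.57199445e-05 -1.21318056e-01] [ 0.61547105 -0.11289181  0.22928699] [-1.57071947e+00  1.65400043e-05  1.40360136e+00] 0.011784470466889999 [-0.33592786  0.29020379 -1.66212172]
lid top z [0.19549086 0.19650637 0.19755285]
slope [ 0.00034882 -0.00071267  0.19651321]
lid ctr 70 [ 0.61813055 -0.11426085] 0.08756822431122657
```

View pics/w11.png

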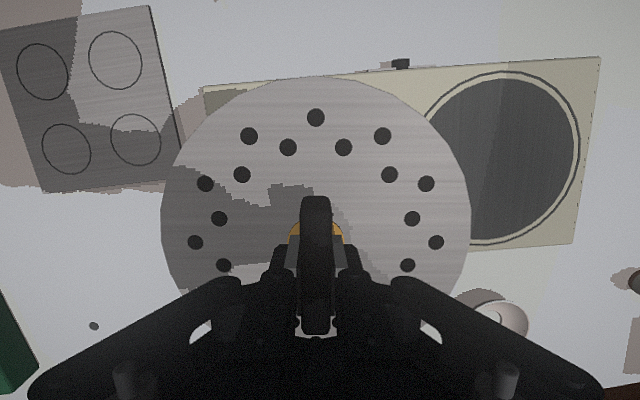

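```bash
python3 - <<'E'
from h import *
c=cap('wrist')
g=cv2.cvtColor(c['image'],cv2.COLOR_RGB2GRAY).astype(int); v,u=np.mgrid[0:400,0:640]
m=((g<85)&(u>440)&(u<590)&(v>60)&(v<250)).astype(np.uint8); m=cv2.morphologyEx(m,cv2.MORPH_OPEN,np.ones((5,5)))
cn=max(cv2.findContours(m,0,1)[0],key=cv2.contourArea).reshape(-1,2)
X=onz(c,cn,.025)[:,:2]
for it in range(4):
    A=np.c_[2*X,np.ones(len(X))]; w=np.linalg.lstsq(A,(X**2).sum(1),rcond=None)[0]; r=np.sqrt(w[2]+w[:2]@w[:2]); e=abs(np.hypot(*(X-w[:2]).T)-r); print(len(X),w[:2],r,e.max()); X=X[e<max(.0015,np.percentile(e,80))]
E
```

```text
499 [0.64208806 0.11132348] 0.07063401320434248 0.025576168961417622
399 [0.64292011 0.11207977] 0.0678645832517138 0.019933115308160915
319 [0.64276231 0.11173146] 0.0654198487841484 0.012682529574984933
255 [0.6416619  0.11122006] 0.06417590713044886 0.00911756771769616
```

```bash
cat > disc.py <<'E'
from h import *
import pickle
def fit(c,ctr,r0,r1,angs):
    g=cv2.GaussianBlur(cv2.cvtColor(c['image'],cv2.COLOR_RGB2GRAY),(3,3),0).astype(np.float32)
    base=np.median(g[int(ctr[1])-8:int(ctr[1])+8,int(ctr[0])-8:int(ctr[0])+8]); E=[]
    for a in np.radians(angs):
        r=np.arange(r0,r1,.25); x=(ctr[0]+r*np.cos(a)).astype(np.float32); y=(ctr[1]+r*np.sin(a)).astype(np.float32)
        p=cv2.remap(g,x[None],y[None],1)[0]; k=np.nonzero((p[:-1]<base+20)&(p[1:]>=base+20))[0]
        if len(k): E.append((x[k[0]],y[k[0]]))
    X=onz(c,np.array(E),.025)[:,:2]
    for it in range(5):
        A=np.c_[2*X,np.ones(len(X))]; w=np.linalg.lstsq(A,(X**2).sum(1),rcond=None)[0]; r=np.sqrt(w[2]+w[:2]@w[:2]); e=abs(np.hypot(*(X-w[:2]).T)-r); X2=X[e<max(.0008,1.5*np.median(e))]
        if len(X2)==len(X): break
        X=X2
    print(base,len(X),w[:2],r,e.max())
    return w[:2]
if __name__=='__main__':
    c=cap('wrist'); fit(c,(507,157),50,95,range(-85,86,4))
    c,P=pickle.load(open('w4.pkl','rb')); fit(c,(160,50),50,90,list(range(0,181,4)))
E
python3 disc.py
```

```text
70.0 43 [0.63540929 0.08297905] 0.0888076728097229 0.0004581462518255114
57.0 46 [0.63582633 0.08288199] 0.08898511630350063 0.00047505577602019455
```

```bash
python3 - <<'E'
from disc import *
c=cap('wrist'); P=cloud(c); print(bot.read_state()['position'])
z=P[...,2]; m=(z>.2305)&(z<.2375); v,u=np.nonzero(m[180:330,295:340]); q=P[180:330,295:340][v,u]
ex=np.array([.986,-.167]); ey=np.array([.167,.986]); d=(q[:,:2]-[.6155,-.1129])
print(len(q),'along',np.percentile(d@ex,[0,1,5,95]),'across',np.percentile(d@ey,[1,50,99]))
a=onz(c,[(316,197),(301,225),(330,225)],.2342)[:,:2]-[.6155,-.1129]; print(a@ex,a@ey)
# lid edge by depth jump along rays in image
E=[]
L=(abs(z-.1965)<.006)
for ang in np.radians(list(range(-178,-2,4))):
    r=np.arange(60,220,.5); x=(316+r*np.cos(ang)); y=(235+r*np.sin(ang)); ok=(x>=0)&(x<640)&(y>=0)&(y<400)
    x,y=x[ok],y[ok]; l=L[y.astype(int),x.astype(int)]; k=np.nonzero(l)[0]
    if len(k): E.append((x[k[-1]],y[k[-1]]))
X=onz(c,np.array(E),.1965)[:,:2]; A=np.c_[2*X,np.ones(len(X))]; w=np.linalg.lstsq(A,(X**2).sum(1),rcond=None)[0]; r=np.sqrt(w[2]+w[:2]@w[:2]); print('lid',w[:2],r,(np.hypot(*(X-w[:2]).T)-r).std())
# fixed radius 88
from scipy.optimize import least_squares
s=least_squares(lambda p:np.hypot(*(X-p).T)-.088,w[:2],loss='soft_l1',f_scale=.001); print('fixed r',s.x)
E
```

```text
[ 0.61553818 -0.11292577  0.22952045]
3756 along [-0.02952403 -0.02899119 -0.02733349  0.02697931] across [-0.00777174 -0.0006138   0.00733216]
[-0.03416856 -0.02193271 -0.0219359 ] [-0.00062275 -0.00691745  0.00527449]
lid [ 0.61855828 -0.11404212] 0.08736257112401383 0.00024739924768829103
fixed r [ 0.61934356 -0.11414904]
```

```bash
python3 - <<'E'
from disc import *
from scipy.optimize import least_squares
for n in ['top','scene']:
    c=cap(n); P=cloud(c); save(c,n+'12.png'); z=P[...,2]; L=(abs(z-.1965)<.008)&(np.hypot(P[...,0]-.617,P[...,1]+.113)<.1)
    m=L.astype(np.uint8); 
    cn=np.vstack(cv2.findContours(m,0,1)[0]).reshape(-1,2)
    X=onz(c,cn,.1965)[:,:2]; k=np.hypot(*(X-[.617,-.113]).T)>.078; X=X[k]
    s=least_squares(lambda p:np.hypot(*(X-p[:2]).T)-p[2],[.617,-.113,.088],loss='soft_l1',f_scale=.001); print(n,len(X),s.x, 'med z',np.median(P[L][:,2]))
E
```

```text
top 75 [ 0.6162336  -0.1127328   0.08673289] med z 0.19617843192183582
scene 171 [ 0.62102001 -0.11438173  0.08886702] med z 0.1968913694180463
```

View pics/scene12.png

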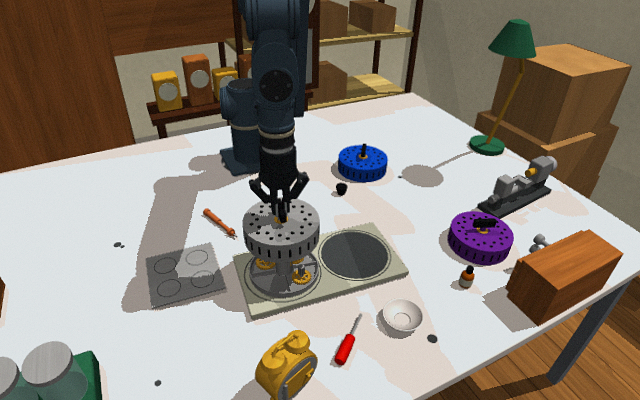

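Top and wrist views agree that the cover sits about (+2,-1.6) mm off the slot, so I correct by that and lower to just above the post.

Request:
drive_tool --translation '[[-0.046,0.032,-0.4],[0,0,-0.6],[0,0,-0.3],[0,0,0],[0,0,0],[0,0,0]]' --rotation '[[0,0,0],[0,0,0],[0,0,0],[0,0,0],[0,0,0],[0,0,0]]' --jaw '[-1,-1,-1,-1,-1,-1]'

```text
time: 29.28
position: [0.6141, -0.1116, 0.1661]
tool_rot: [-1.574, 0.0, 1.403]
ft_force: [0.9, -0.4, -2.5]
gripper_width: 0.0119
```

```bash
python3 - <<'E'
from disc import *
from scipy.optimize import least_squares
s=bot.read_state(); print(s['position'],s['tool_rot'],s['ft_force'],s['torque'],s['gripper_width']); zt=s['position'][2]-.0328
for n in ['top','wrist']:
    c=cap(n); P=cloud(c); z=P[...,2]; L=(abs(z-zt)<.006)&(np.hypot(P[...,0]-.615,P[...,1]+.112)<.1)
    if n=='wrist':
        E=[]
        for ang in np.radians(list(range(-178,-2,4))):
            r=np.arange(60,220,.5); x=(316+r*np.cos(ang)); y=(235+r*np.sin(ang)); ok=(x>=0)&(x<640)&(y>=0)&(y<400); x,y=x[ok],y[ok]; k=np.nonzero(L[y.astype(int),x.astype(int)])[0]
            if len(k): E.append((x[k[-1]],y[k[-1]]))
        X=onz(c,np.array(E),zt)[:,:2]
    else:
        cn=np.vstack(cv2.findContours(L.astype(np.uint8),0,1)[0]).reshape(-1,2); X=onz(c,cn,zt)[:,:2]; X=X[np.hypot(*(X-[.615,-.112]).T)>.078]
    q=least_squares(lambda p:np.hypot(*(X-p[:2]).T)-p[2],[.617,-.113,.088],loss='soft_l1',f_scale=.001); print(n,len(X),q.x,np.median(z[L]))
E
```

```text
[ 0.61410134 -0.1116034   0.16614034] [-1.57374686e+00  4.13198832e-04  1.40322100e+00] [ 0.94147021 -0.39122563 -2.49117101] [ 0.02063731 -0.0213901  -0.00446907] 0.011898828112670833
top 69 [ 0.61467414 -0.11109903  0.08638064] 0.13284835192391897
wrist 44 [ 0.61690163 -0.11268705  0.08711494] 0.13312262014442644
```

Request:
drive_tool --translation '[[-0.012,0,-0.15],[0,0,-0.1],[0,0,-0.04],[0,0,0],[0,0,0]]' --rotation '[[0,0,0],[0,0,0],[0,0,0],[0,0,0],[0,0,0]]' --jaw '[-1,-1,-1,-1,-1]' --newtons 110

```text
time: 30.0
position: [0.6124, -0.1113, 0.1501]
tool_rot: [-1.571, 0.0, 1.403]
ft_force: [-0.2, -0.1, -0.8]
gripper_width: 0.0119
```

Request:
drive_tool --translation '[[0,0,-0.1],[0,0,-0.06],[0,0,0],[0,0,0]]' --rotation '[[0,0,0],[0,0,0],[0,0,0],[0,0,0]]' --jaw '[-1,-1,-1,-1]'

```text
time: 30.5
position: [0.6128, -0.1114, 0.1426]
tool_rot: [-1.572, 0.0, 1.403]
ft_force: [-0.9, 0.7, 3.1]
gripper_width: 0.0119
```

The force matches the spring alone, so the lugs are in the slot. I press on.

Request:
drive_tool --translation '[[0,0,-0.12],[0,0,-0.1],[0,0,0],[0,0,0],[0,0,0]]' --rotation '[[0,0,0],[0,0,0],[0,0,0],[0,0,0],[0,0,0]]' --jaw '[-1,-1,-1,-1,-1]'

```text
time: 31.12
position: [0.613, -0.1114, 0.1332]
tool_rot: [-1.573, 0.0, 1.403]
ft_force: [-3.5, 0.5, 9.4]
gripper_width: 0.0117
```

Request:
drive_tool --translation '[[-0.01,0,-0.06],[0,0,0],[0,0,0]]' --rotation '[[0,0,0],[0,0,0],[0,0,0]]' --jaw '[-1,-1,-1]'

```text
time: 31.5
position: [0.6129, -0.1114, 0.1308]
tool_rot: [-1.574, 0.0, 1.403]
ft_force: [-3.6, 1.1, 11.1]
gripper_width: 0.0117
```

Request:
drive_tool --translation '[[0.004,0.002,0],[0.004,0.002,0],[0.004,0.002,0],[0.004,0.002,0],[0.004,0.002,0],[0.004,0.002,0],[0,0,0]]' --rotation '[[0,0,-0.8],[0,0,-1],[0,0,-1],[0,0,-1],[0,0,-1],[0,0,-1],[0,0,0]]' --jaw '[-1,-1,-1,-1,-1,-1,-1]'

```text
time: 32.38
position: [0.6142, -0.111, 0.1309]
tool_rot: [-1.574, -0.001, 0.939]
ft_force: [-3.4, 1.6, 11.7]
gripper_width: 0.0115
```

Request:
drive_tool --translation '[[0.004,0.002,0],[0.004,0.002,0],[0.004,0.002,0],[0.004,0.002,0],[0.004,0.002,0],[0.004,0.002,0],[0.004,0.002,0],[0.004,0.002,0],[0.004,0.002,0],[0,0,0]]' --rotation '[[0,0,-1],[0,0,-1],[0,0,-1],[0,0,-1],[0,0,-1],[0,0,-1],[0,0,-1],[0,0,-1],[0,0,-1],[0,0,0]]' --jaw '[-1,-1,-1,-1,-1,-1,-1,-1,-1,-1]'

```text
time: 33.62
position: [0.6164, -0.1106, 0.1311]
tool_rot: [-1.574, -0.004, 0.219]
ft_force: [-3.4, -0.8, 10.9]
gripper_width: 0.0116
```

```bash
python3 - <<'E'
from h import *
s=bot.read_state(); print(s['position'],s['tool_rot'],s['ft_force'],s['torque'],s['gripper_width'])
E
```

```text
[ 0.61639009 -0.11061307  0.13112831] [-1.57411004 -0.00386604  0.21863431] [-3.44114061 -0.8205438  10.86113043] [-0.07095461  0.68964327 -0.02053979] 0.011627088069461711
```

Request:
drive_tool --translation '[[0.004,0.002,0],[0.004,0.002,0],[0.004,0.002,0],[0.004,0.002,0],[0.004,0.002,0],[0,0,0],[0,0,0]]' --rotation '[[0,0,-1],[0,0,-1],[0,0,-1],[0,0,-1],[0,0,-0.8],[0,0,0],[0,0,0]]' --jaw '[-1,-1,-1,-1,-1,-1,-1]'

```text
time: 34.5
position: [0.6175, -0.1105, 0.1312]
tool_rot: [-1.573, -0.005, -0.165]
ft_force: [-2.2, -0.3, 11.4]
gripper_width: 0.0119
```

```bash
python3 - <<'E'
from h import *
s=bot.read_state(); print(s['position'],s['tool_rot'],s['ft_force'],s['torque'],s['gripper_width'])
c=cap('wrist'); P=cloud(c); save(c,'w13.png')
z=P[...,2]; m=(z>.122)&(z<.145)&(np.hypot(P[...,0]-.616,P[...,1]+.113)<.045); v,u=np.nonzero(m); 
top=cap('top'); save(top,'t13.png',(330,90,440,200),6)
E
```

```text
[ 0.61753311 -0.11048762  0.13121788] [-1.57311808 -0.00532269 -0.16512308] [-2.15697639 -0.26060036 11.38735767] [-0.28315844  0.57859293 -0.01012539] 0.011858090224060784
```

View pics/w13.png

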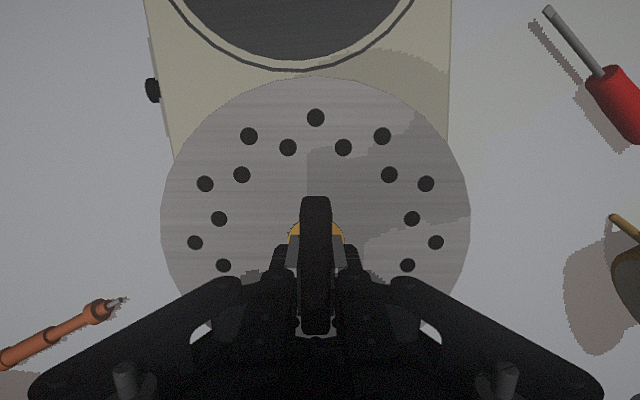

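Request:
drive_tool --translation '[[0,0,0.06],[0,0,0.05],[0,0,0],[0,0,0]]' --rotation '[[0,0,0],[0,0,0],[0,0,0],[0,0,0]]' --jaw '[-1,-1,-1,-1]'

```text
time: 35.1
position: [0.6175, -0.1105, 0.1359]
tool_rot: [-1.573, -0.005, -0.165]
ft_force: [-0.6, -0.9, 7.8]
gripper_width: 0.0116
```

Request:
drive_tool --translation '[[0,0,0.04],[0,0,0],[0,0,0]]' --rotation '[[0,0,0],[0,0,0],[0,0,0]]' --jaw '[-1,-1,-1]'

```text
time: 35.48
position: [0.6174, -0.1105, 0.1375]
tool_rot: [-1.573, -0.005, -0.165]
ft_force: [-0.7, -1.5, 6.7]
gripper_width: 0.0123
```

Request:
drive_tool --translation '[[0,0,0.04],[0,0,0],[0,0,0]]' --rotation '[[0,0,0],[0,0,0],[0,0,0]]' --jaw '[-1,-1,-1]'

```text
time: 35.85
position: [0.6172, -0.1103, 0.1378]
tool_rot: [-1.572, -0.003, -0.165]
ft_force: [2.1, -4.2, 2.2]
gripper_width: 0.0115
```

Request:
drive_tool --translation '[[0,0,-0.03],[0,0,0],[0,0,0],[0,0,0],[0,0,0]]' --rotation '[[0,0,0],[0,0,0],[0,0,0],[0,0,0],[0,0,0]]' --jaw '[-1,0,0,0,0]'

```text
time: 36.48
position: [0.6156, -0.1088, 0.1351]
tool_rot: [-1.57, 0.002, -0.164]
ft_force: [-1.0, -0.2, -0.4]
gripper_width: 0.0426
```

```bash
python3 - <<'E'
from disc import *
from scipy.optimize import least_squares
s=bot.read_state(); print(s['position'],s['tool_rot'],s['ft_force'],s['gripper_width'])
c=cap('wrist'); P=cloud(c); save(c,'w14.png'); z=P[...,2]
zt=.105; L=(abs(z-zt)<.01)&(np.hypot(P[...,0]-.616,P[...,1]+.112)<.1)
q=P[L]; print('lid top',np.median(q[:,2])); A=np.c_[q[:,:2]-q[:,:2].mean(0),np.ones(len(q))]; print('slope',np.linalg.lstsq(A,q[:,2],rcond=None)[0][:2])
zt=np.median(q[:,2]); E=[]
for ang in np.radians(list(range(-178,-2,4))):
    r=np.arange(60,220,.5); x=(316+r*np.cos(ang)); y=(235+r*np.sin(ang)); ok=(x>=0)&(x<640)&(y>=0)&(y<400); x,y=x[ok],y[ok]; k=np.nonzero(L[y.astype(int),x.astype(int)])[0]
    if len(k): E.append((x[k[-1]],y[k[-1]]))
X=onz(c,np.array(E),zt)[:,:2]
w=least_squares(lambda p:np.hypot(*(X-p[:2]).T)-p[2],[.617,-.113,.088],loss='soft_l1',f_scale=.001).x; print('lid',w)
m=(z>zt+.028)&(z<zt+.05)&(np.hypot(P[...,0]-.616,P[...,1]+.112)<.045); q=P[m].astype(np.float32); print('bar',cv2.minAreaRect(q[:,:2]),np.median(q[:,2]))
print('-> disc',np.array([.6356,.0829])-w[:2])
E
```

```text
[ 0.61556553 -0.10883298  0.13512358] [-1.57020318  0.00168453 -0.1644606 ] [-1.03410088 -0.15710854 -0.36384774] 0.04263171894944248
lid top 0.10503161796893784
slope [ 0.00723901 -0.00336499]
lid [ 0.61875085 -0.11299068  0.08707272]Traceback (most recent call last):
  File "<stdin>", line 13, in <module>
cv2.error: OpenCV(4.12.0) /io/opencv/modules/imgproc/src/convhull.cpp:143: error: (-215:Assertion failed) total >= 0 && (depth == CV_32F || depth == CV_32S) in function 'convexHull'
```

The cover stays down with its top at 0.105 m, which is exactly the locked height. I regrip the bar and slide the pan, keeping a slight downward load.

Request:
drive_tool --translation '[[0.06,-0.07,-0.02],[0,0,0],[0,0,0],[0,0,0],[0,0,0],[0,0,0]]' --rotation '[[0,0,0],[0,0,0],[0,0,0],[0,0,0],[0,0,0],[0,0,0]]' --jaw '[0,0,-1,-1,-1,-1]' --newtons 80

```text
time: 37.28
position: [0.6183, -0.1127, 0.1352]
tool_rot: [-1.571, 0.001, -0.165]
ft_force: [-4.4, 0.4, 3.8]
gripper_width: 0.0128
```

Request:
drive_tool --translation '[[0.01,0.1,0],[0.02,0.2,0],[0.02,0.2,0],[0.01,0.1,0],[0,0,0],[0,0,0]]' --rotation '[[0,0,0],[0,0,0],[0,0,0],[0,0,0],[0,0,0],[0,0,0]]' --jaw '[-1,-1,-1,-1,-1,-1]'

```text
time: 38.02
position: [0.6232, -0.0854, 0.1351]
tool_rot: [-1.576, -0.003, -0.166]
ft_force: [0.2, -4.6, 0.6]
gripper_width: 0.0121
```

Request:
drive_tool --translation '[[0.02,0.2,0],[0.03,0.4,0],[0.03,0.4,0],[0.03,0.4,0],[0.03,0.4,0],[0.03,0.4,0],[0.03,0.4,0],[0.02,0.2,0],[0.01,0.1,0],[0,0,0]]' --rotation '[[0,0,0],[0,0,0],[0,0,0],[0,0,0],[0,0,0],[0,0,0],[0,0,0],[0,0,0],[0,0,0],[0,0,0]]' --jaw '[-1,-1,-1,-1,-1,-1,-1,-1,-1,-1]'

```text
time: 39.28
position: [0.6347, 0.06, 0.1351]
tool_rot: [-1.576, -0.003, -0.166]
ft_force: [-0.0, -5.8, 2.5]
gripper_width: 0.0128
```

Request:
drive_tool --translation '[[0,0.25,0],[0,0.2,0],[0,0,0],[0,0,0]]' --rotation '[[0,0,0],[0,0,0],[0,0,0],[0,0,0]]' --jaw '[-1,-1,-1,-1]'

```text
time: 39.78
position: [0.6349, 0.0832, 0.1352]
tool_rot: [-1.573, -0.003, -0.166]
ft_force: [1.2, -3.9, 1.4]
gripper_width: 0.0125
```

Request:
drive_tool --translation '[[0,0,0],[0,0,0],[0,0,0],[0,0,0.5],[0,0,1],[-0.5,-0.5,1],[-0.8,-0.8,0.5],[-0.8,-0.8,0],[-0.8,-0.8,0],[0,0,0]]' --rotation '[[0,0,0],[0,0,0],[0,0,0],[0,0,0],[0,0,0],[0,0,0],[0,0,0],[0,0,0],[0,0,0],[0,0,0]]' --jaw '[0,0,0,0,0,0,0,0,0,0]'

```text
time: 41.02
position: [0.4864, -0.0619, 0.2852]
tool_rot: [-1.571, 0.0, -0.169]
ft_force: [0.3, 0.3, 0.8]
gripper_width: 0.0428
```

```bash
python3 - <<'E'
from disc import *
from scipy.optimize import least_squares
s=bot.read_state(); print(s['time'],s['position'],s['ft_force'],s['gripper_width'])
for n in ['wrist','top','scene']:
    c=cap(n); P=cloud(c); z=P[...,2]; save(c,n+'15.png')
    L=(abs(z-.105)<.006)&(np.hypot(P[...,0]-.6356,P[...,1]-.083)<.1)
    if L.sum()<100: continue
    cn=np.vstack(cv2.findContours(L.astype(np.uint8),0,1)[0]).reshape(-1,2); X=onz(c,cn,.105)[:,:2]; X=X[np.hypot(*(X-[.6356,.083]).T)>.078]
    w=least_squares(lambda p:np.hypot(*(X-p[:2]).T)-p[2],[.6356,.083,.088],loss='soft_l1',f_scale=.001).x; print(n,'lid',w,'top z',np.median(z[L]))
    save(c,n+'15.png',None if n!='scene' else (150,160,470,360),1.25 if n!='scene' else 2.5)
E
```

```text
41.025 [ 0.48639997 -0.06189796  0.28518654] [0.306255   0.25078836 0.78449225] 0.042764068720742086
wrist lid [0.63484206 0.08178672 0.0874271 ] top z 0.1051553054010557
top lid [0.63365561 0.08361982 0.08694358] top z 0.10478964913628941
scene lid [0.63644145 0.08279813 0.08816032] top z 0.10536607654557884
```

View pics/scene15.png

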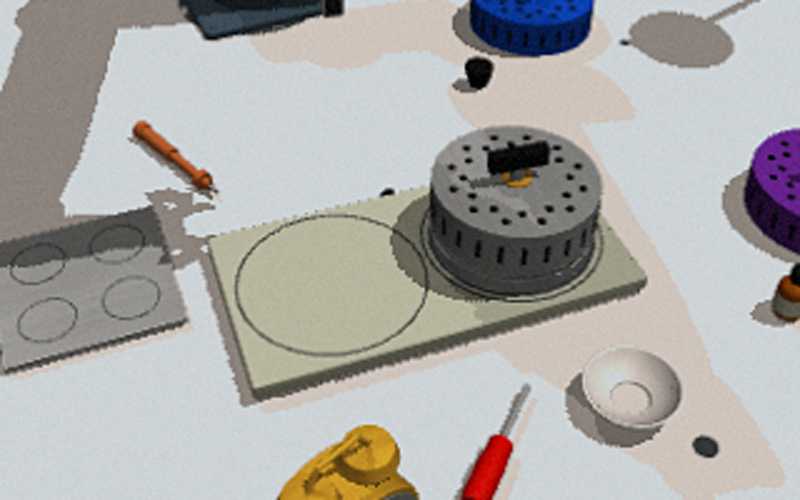

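The closed pan stands inside the ring at (515,215). The rack is empty, and the loupe (480,72) and bushing tool (175,158) are undisturbed. I hand the job in.

```bash
python3 -c "
from workcell import bot
print(bot.close_job())"
```

```text
the job is handed in; nothing more can be done
None
```

The job is done and handed in at about 41 s of the 200 s allowed. Two wheels were on the rack. I laid both flat in the pan, one to a compartment, and then stood the barrel upright in a free compartment. I put on the grey steel cover, pressed it down about 21 mm, turned it 90° clockwise so that it locked, and slid the closed pan to the dark disc.

**Last checks:**
- **Cover:** its top stayed at 0.105 m in all three cameras, the locked height, with the gripper clear.
- **Position:** the pan's centre is within about 2 mm of the disc's centre, so it is well inside the ring. The cameras differ by up to about 3 mm.
- **Bystanders:** the loupe and bushing tool looked undisturbed in the last picture, though I did not measure them.

**Not as expected:**
- **Cover grip:** before closing, the cover sat about 2 to 3 mm off centre in the grip. I corrected for this, and the press force then matched the spring alone.
- **Tilt reading:** after locking, the wrist camera read a tilt of about 0.4° on the cover. It may be play in the lock or noise, and I did not measure it again.
- **Contents:** they were not seen after the cover went on; the last look before that showed all three parts in place.

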